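# Clamp a bottle in the shaker, set its timer wheel to 6 and start it

### The job

Stand the brown dropper bottle upright on the shaker's rubber pad in front of its fixed V jaw, let go, and slide the loose jaw up until the bottle is held snugly between the jaws. Then roll the timer thumbwheel with a fingertip until the number 6 stands squarely between the two index pointers, and only then press the black start button fully down and let it come back up. Keep the bottle upright throughout and leave the other things on the counter where they are.

Things in the scene. Friction and masses are not known exactly. Their poses are not given: they have to be found in the camera images.
- dropper_bottle: Brown glass dropper bottle with a label and a black rubber bulb, the only such bottle: round body 32 mm across up to about 65 mm, narrower neck and bulb above, 102 mm tall, 70 g. It stands upright on the counter. Origin: centre of its underside, z up.
- shaker: White bottle shaker, fixed to the counter: base 150 (x) x 280 (y) x 30 mm. Origin: centre of its underside; x to its back, y to its left, z up. Left half: clamp with black rubber pad (top z 32 mm), fixed aluminium V jaw at far left (120 degree V open to -y, top z 62), sliding jaw coming from the right. Right half: control pod (top z 55) with thumbwheel at y -75 and start button at y -114, x 0.
- seat (a point): Point on the top of the shaker's rubber pad (shaker x 0, y 85, z 32 mm) where the bottle's underside centre is when the bottle touches both plates of the fixed V jaw; axes as the shaker's.
- jaw (a joint): Travel of the sliding jaw, m: 0 open, grows as it slides in shaker +y toward the V jaw; about 0.045 when it holds the seated bottle, end stop 0.062. Friction about 2 N; stays where left. Its flat face (36 mm wide, z 33 to 63 mm in the shaker frame) is at shaker y = 24 mm + travel.
- jaw_tab (a point): Centre of the top of the sliding jaw's black upright grip tab, 90 mm above the counter. The tab is 14 (shaker x) x 16 (shaker y) mm, stands 44 mm above the jaw's carriage, 45 mm behind (-y of) the jaw's face and moves with the jaw. Pinch it from above or push it.
- timer (a joint): Angle of the thumbwheel, rad: black knurled wheel, radius 30, width 22 mm, axle along shaker y at z 50 mm. White numerals 0 to 9; the one at the white index pointers (45 degrees down the front from the top) is n at n x 0.628: 6 is 3.77. Grows as the wheel's top rolls toward the front (-x), 19 mm of rim a number. No wrap past 9. Grippy rim; 1 N turns it; stays where left.
- wheel_top (a point): Topmost point of the thumbwheel's rim, in the middle of its width, 80 mm above the counter (fixed to the shaker; does not turn with the wheel). Axes as the shaker's.
- start (a joint): Travel of the start button in m: 0 up, 0.006 fully down; sprung, fully down takes 5 N; it comes back by itself.
- start_top (a point): Centre of the top of the round black start button (28 mm across) in its grey housing on the pod, right of the wheel.
- vial_orange: Bystander: orange vial with white cap, 47 mm across, 74 mm tall. Origin: centre of its underside.
- vial_clear: Bystander: small white vial, 37 mm across, 60 mm tall. Origin: centre of its underside.
- med_carton_2: Bystander: carton 50 x 50 x 76 mm standing behind. Origin: centre of its underside.
- staple_box: Bystander: small box of staples 36 x 62 x 30 mm, lying. Origin: centre of its underside.
- marker: Bystander: marker pen 135 mm long, 17 mm thick, lying at the left. Origin: centre of its underside.
- calculator: Bystander: calculator 148 x 98 x 22 mm. Origin: centre of its underside.
There are look-alikes about, which are no part of the job. Leave any yellow look-alike of the dropper_bottle alone.

How it is judged:
By the outcome, as a careful person would: the job done as asked, in the order asked, and still so for the second after the job is handed in, with the robot touching nothing.
It also fails if it takes over 61 s, if anything falls off the work surface, if the arm or the gripper's body presses on something with over 40 N, if the wrist force passes 120 N, or if a joint passes its speed limit or range.

### The arm

A 6-joint arm with a two-finger parallel gripper is mounted at the origin on a cart in front of the work surface, level with it; the furniture and walls round the work are solid. World frame = base frame: x ahead of the robot, y to its left, z up, the work surface at z = 0. Lengths are in m, angles in rad, forces in N, time in s.
With the tool pointing down it reaches from about 0.275 to 1 m from the base axis. Payload 8.4 kg.
Tool frame: the origin (TCP) lies midway between the tips of the shut fingers; the grasp point (between the pads) lies 19 mm behind it; z points along the fingers, y is the line along which they close (so a half turn about z gives the same grasp; the last joint's range is limited). The gripper opens to 85 mm and grips with 20 to 120 N. Pads are 22 mm wide; open, the fingers measure 114 mm over their backs; the gripper's body (76 mm by 85 mm) begins 54 mm behind the grasp point. The pads swing forward as they close: fully open they stand 13 mm farther back than shut.
Start: joints at [1.101, 0.353, 1.633, -0, 1.155, -0.002], TCP at [0.282, 0.558, 0.231] pointing down, gripper open.
Joint ranges: [-2.63, 2.63], [-0.92, 2.1], [0.06, 2.66], [-1.3, 4.44], [0, 2.69], [-3.02, 3.02]. Speed limits (rad/s): [2.22, 2.22, 2.79, 3.14, 3.14, 3.14].

### API

Orientations are given as a 3x3 rotation matrix whose columns are the frame's x, y, z axes.
In Python, from bench import manip gives the robot as it stands.
- The arm moves only by the shell command python3 -m jog 'ROWS' [FORCE]. ROWS is a JSON list of rows, 1 to 20 of them, each of 7 numbers: dx, dy, dz in m, then a rotation vector rx, ry, rz in rad, then the finger opening in m; each row is the pose to reach, as a shift and turn from the pose commanded when the command began, along the tool's axes at that moment; what a row does not reach only later rows make up. A row lasts 1/10 s, in which the tool goes at most 0.05 m and 0.15 rad, less where a joint would pass 70% of its speed; a pose out of reach is approached as far as the arm can. The fingers move at their own pace and stop on an object; FORCE is the grip in N (left out, the last holds). Time passes only in rows, so rows that do not move let the fingers close. It prints the time, the measured TCP pose, the force, the opening and the grip force at its end.
- manip.sense(): the state, without advancing time (a new reading comes with each control period).
- manip.get_image(name): name is "scene" or "side" or "wrist"; returns a dict with "image" (420x560x3 uint8, red, green, blue), "depth" (420x560 float32, m along the optical axis (not along the pixel's ray), 0 where there is no reading), "fovy" (degrees; the focal length in pixels is half the picture's height over the tangent of half this angle, whatever the lens; pixels are square), "cx", "cy" (the principal point, pixels), "view" (4x4, takes a point from world to camera coordinates); the wrist camera has in their place "mount" (4x4, takes a point from camera to tool coordinates, whose origin is the TCP and whose axes are the flange's). Camera axes: x right, y down, z forward; pixel columns grow to the right and rows downward; lengths in m; the calibration is good to about 2 mm. The wrist camera is an equidistant fisheye: a pixel r from the principal point sees the ray r / f radians off the axis. A picture is of the moment at which its call begins: read the wrist's pose just before it.
- manip.finish_job(): hands the job in; it is judged then, once.
Trained networks look in a picture, given as the dict that the camera call returned (one of the last four; its "shot" number tells which), for a name from the list of things; names that differ only in an ending like _2 or _b are one class to them, and where a whole thing is asked for, a point or a joint stands for the part that bears it (a point fixed in the world has none). Each returns a list of dicts, best first, with "p" (0 to 1); they miss things now and then, are a little off and sometimes report something else, mostly with a low value. They report only what shows in the picture. A call takes as long as a camera call. They do not tell look-alikes from the thing itself.
- manip.trace(picture, target): "mask" (420x560 bool, what is visible of it).
- manip.tip_of(picture, target): "position" ([x, y, z] in m, in the coordinates of the camera as it stood for that picture, good to about 4 mm: a listed point, or the origin of a listed thing).
The state is a dict: "t": time; "joint_positions": joint angles; "dq": joint speeds; "joint_torque": joint torques, N m; "tool_pos": TCP position; "tool_rot": TCP orientation; "force": force on the tool from outside, world axes, zero at the start; "ft_torque": the same for the moment, N m; "width": finger opening in m; "grip_force": force on a finger pad.
Only numpy, scipy, OpenCV 4.12 (cv2) and the standard library are available. Lean on these libraries where they do the work, as an engineer would, in place of code of your own. Each camera call takes 0.05 s, during which the arm holds its last target. There are 200 camera calls.

## Working session

There is one attempt and no reset: what is moved stays moved. The work goes in short steps, Python scripts to look and compute and a shell command to move; the robot and the scene stay as the last step left them, time stands still between calls to the robot, and variables do not carry over. Pictures are saved under pics/ and viewed, at most 10 in all, crops included, and the job is handed in when it is done.

```bash
ls; mkdir -p pics
cat > h.py <<'E'
import numpy as np, cv2
from bench import manip
def pose(): 
    s=manip.sense(); T=np.eye(4); T[:3,:3]=np.array(s["tool_rot"]); T[:3,3]=s["tool_pos"]; return T
def grab(name):
    T=pose(); d=manip.get_image(name)
    d["c2w"]= T@np.array(d["mount"]) if name=="wrist" else np.linalg.inv(np.array(d["view"]))
    return d
def tow(d,p): return (d["c2w"]@np.append(p,1))[:3]
def save(d,n,crop=None,s=1):
    im=d["image"][:,:,::-1]
    if crop: im=im[crop[1]:crop[3],crop[0]:crop[2]]
    cv2.imwrite("pics/"+n,cv2.resize(im,None,fx=s,fy=s,interpolation=cv2.INTER_CUBIC))
def foc(d): return d["image"].shape[0]/2/np.tan(np.radians(d["fovy"])/2)
def px2w(d,u,v,z=None):  # pinhole: depth or plane z
    f=foc(d); r=np.array([(u-d["cx"])/f,(v-d["cy"])/f,1])
    if z is None: return tow(d,r*d["depth"][int(v),int(u)])
    R=d["c2w"][:3,:3]@r; o=d["c2w"][:3,3]; return o+R*(z-o[2])/R[2]
def cloud(d):
    f=foc(d); v,u=np.mgrid[:420,:560]; z=d["depth"]
    if "mount" in d:
        x=u-d["cx"]; y=v-d["cy"]; r=np.hypot(x,y)+1e-9; th=r/f
        t=np.tan(th)*z; P=np.stack([x/r*t,y/r*t,z],-1)
    else: P=np.stack([(u-d["cx"])/f*z,(v-d["cy"])/f*z,z],-1)
    return P@d["c2w"][:3,:3].T+d["c2w"][:3,3]
E
python3 - <<'E'
from h import *
np.set_printoptions(precision=4,suppress=True)
s=manip.sense(); print(s["tool_pos"],s["tool_rot"],s["width"],s["t"])
for n in ["scene","side"]:
    d=grab(n); save(d,n+".png",s=1.4); print(n,d["fovy"],d["c2w"][:3,3])
    for t in ["dropper_bottle","shaker","seat","jaw_tab","wheel_top","start_top","vial_orange","vial_clear","med_carton_2","staple_box","marker","calculator"]:
        print(t,[(tow(d,q["position"]).round(4),round(q["p"],2)) for q in manip.tip_of(d,t)][:3])
E
```

```text
pics
[0.2816 0.5574 0.2306] [[-0.8926  0.4508 -0.0006]
 [ 0.4508  0.8926 -0.0013]
 [-0.     -0.0014 -1.    ]] 0.08520339427764595 0.0
scene 47.504219992270905 [-0.0571  0.9654  0.6374]
dropper_bottle [(array([ 0.4966,  0.2475, -0.003 ]), 0.87), (array([ 0.506 , -0.1283, -0.0042]), 0.49)]
shaker [(array([ 0.5048, -0.1268, -0.0045]), 0.91)]
seat [(array([ 0.4857, -0.0421,  0.0346]), 0.77), (array([ 0.6501,  0.2035, -0.0055]), 0.64)]
jaw_tab [(array([ 0.5071, -0.1398,  0.093 ]), 0.68)]
wheel_top [(array([ 0.5233, -0.1995,  0.0768]), 0.93)]
start_top [(array([ 0.5328, -0.2369,  0.0756]), 0.48)]
vial_orange []
vial_clear [(array([ 0.3573,  0.3012, -0.0043]), 0.92), (array([ 0.5371, -0.2385,  0.0778]), 0.69)]
med_carton_2 [(array([ 0.648 ,  0.2016, -0.0053]), 0.69), (array([ 0.5354, -0.2368,  0.0751]), 0.46)]
staple_box [(array([ 0.6792, -0.1716, -0.0013]), 0.73)]
marker []
calculator [(array([ 0.4639, -0.4338, -0.0012]), 0.71)]
side 43.0770797079142 [ 0.2758 -1.118   1.0216]
dropper_bottle [(array([0.4946, 0.2474, 0.0019]), 0.78), (array([0.5007, 0.1747, 0.0031]), 0.6)]
shaker [(array([ 0.5035, -0.1259, -0.002 ]), 0.71)]
seat [(array([ 0.4834, -0.0447,  0.0361]), 0.61)]
jaw_tab [(array([ 0.5142, -0.1442,  0.0914]), 0.67)]
wheel_top [(array([ 0.5241, -0.1962,  0.0776]), 0.93)]
start_top [(array([ 0.539 , -0.2362,  0.0781]), 0.54)]
vial_orange [(array([0.6321, 0.3656, 0.0015]), 0.69)]
vial_clear [(array([0.3582, 0.3032, 0.002 ]), 0.57), (array([ 0.5112, -0.1445,  0.0903]), 0.51)]
med_carton_2 [(array([ 0.6546,  0.2034, -0.0009]), 0.79)]
staple_box [(array([ 0.679 , -0.173 ,  0.0004]), 0.86)]
marker [(array([ 0.5048, -0.1282,  0.0005]), 0.55), (array([0.4625, 0.3898, 0.0012]), 0.54)]
calculator [(array([ 0.463 , -0.4336,  0.0018]), 0.7), (array([ 0.5033, -0.1262,  0.0013]), 0.65)]
```

View pics/scene.png

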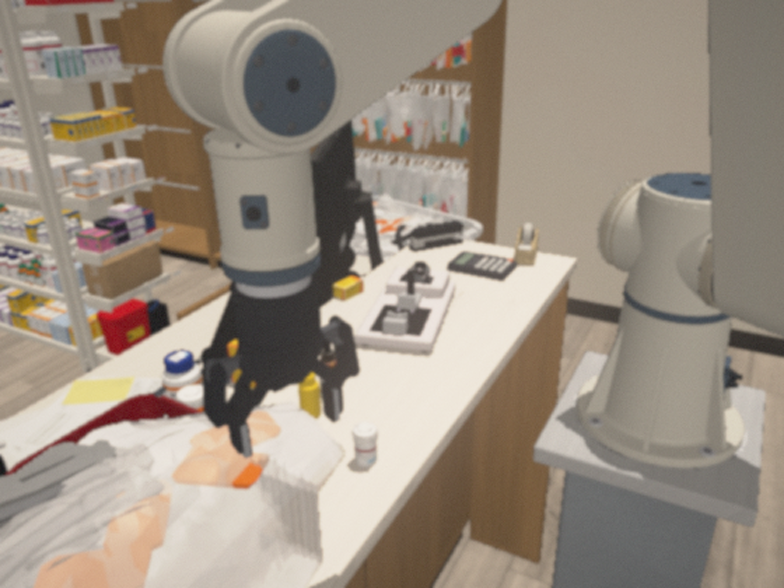

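View pics/side.png

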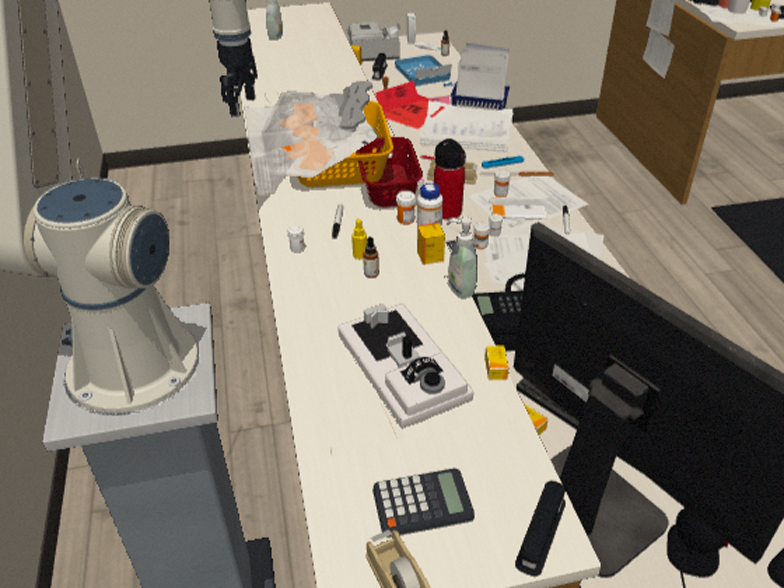

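The side view shows the brown bottle at about (371,258) px, with its yellow look-alike just up-left of it at (359,240). The shaker is around (405,362): V jaw at the far left, wheel and button at the right. In the scene view the gripper hides the brown bottle. I'll move above the gap between the bottle and the shaker and measure with the wrist camera.

```bash
python3 -m jog '[[0,0,-0.05,0,0,0,0.085],[-0.2,-0.15,-0.07,0,0,0.4,0.085],[-0.2,-0.15,-0.07,0,0,0.4,0.085],[-0.2,-0.15,-0.07,0,0,0.4,0.085],[-0.2,-0.15,-0.07,0,0,0.4,0.085],[-0.4,-0.307,-0.07,0,0,0.85,0.085],[-0.4,-0.307,-0.07,0,0,0.85,0.085],[-0.4,-0.307,-0.07,0,0,0.85,0.085],[-0.4,-0.307,-0.07,0,0,0.85,0.085],[-0.4,-0.307,-0.07,0,0,0.85,0.085],[-0.4,-0.307,-0.07,0,0,0.85,0.085],[-0.4,-0.307,-0.07,0,0,0.85,0.085]]'
cat > look.py <<'E'
from h import *
import sys
np.set_printoptions(precision=4,suppress=True)
s=manip.sense(); print(s["t"],s["tool_pos"],np.array(s["tool_rot"]).tolist())
d=grab("wrist"); save(d,sys.argv[1],s=1.4); print(d["fovy"],d["cx"],d["cy"],d["mount"])
for t in ["dropper_bottle","shaker","seat","jaw_tab","wheel_top","start_top"]:
    print(t,[(tow(d,q["position"]).round(4),round(q["p"],2)) for q in manip.tip_of(d,t)][:3])
d=grab("scene")
for t in ["dropper_bottle","shaker","seat","jaw_tab","wheel_top","start_top"]:
    print("sc",t,[(tow(d,q["position"]).round(4),round(q["p"],2)) for q in manip.tip_of(d,t)][:3])
E
python3 look.py w1.png
```

```text
t: 2.5
tool_pos: [0.5022, 0.099, 0.3016]
tool_rot: [[-0.246, 0.969, 0.001], [0.969, 0.246, -0.001], [-0.002, 0.001, -1.0]]
force: [-0.3, 1.2, 0.0]
width: 0.0852
grip_force: 0.0
2.5 [0.5022 0.099  0.3016] [[-0.24616546399204847, 0.969226833740322, 0.0013817001446884967], [0.9692262341588406, 0.24616738911047845, -0.0014572428770306368], [-0.001752528416846575, 0.0009804571589997883, -0.9999979836719209]]
65.70646984690485 282.9560747146891 210.59236096045683 [[ 0.     -0.9618 -0.2736  0.0705]
 [ 1.     -0.0003  0.0011 -0.0002]
 [-0.0012 -0.2736  0.9618 -0.1441]
 [ 0.      0.      0.      1.    ]]
dropper_bottle [(array([0.5035, 0.1751, 0.0036]), 0.92), (array([ 0.4873,  0.248 , -0.0016]), 0.89)]
shaker [(array([ 0.5037, -0.125 ,  0.0032]), 0.71)]
seat [(array([0.6315, 0.3609, 0.0002]), 0.7), (array([ 0.4818, -0.0411,  0.0299]), 0.55)]
jaw_tab [(array([ 0.508 , -0.1382,  0.0909]), 0.65), (array([0.6257, 0.3642, 0.0014]), 0.21)]
wheel_top []
start_top [(array([ 0.6804, -0.1659,  0.0032]), 0.71), (array([0.3569, 0.3015, 0.0009]), 0.52)]
sc dropper_bottle [(array([ 0.494 ,  0.2469, -0.0008]), 0.81), (array([ 0.5048,  0.1702, -0.0022]), 0.71)]
sc shaker [(array([ 0.5045, -0.1291, -0.0043]), 0.69)]
sc seat [(array([ 0.4878, -0.0443,  0.0338]), 0.6)]
sc jaw_tab [(array([ 0.5086, -0.1416,  0.0913]), 0.6)]
sc wheel_top [(array([ 0.5256, -0.1967,  0.0801]), 0.8)]
sc start_top [(array([ 0.5348, -0.238 ,  0.0744]), 0.49)]
```

View pics/w1.png

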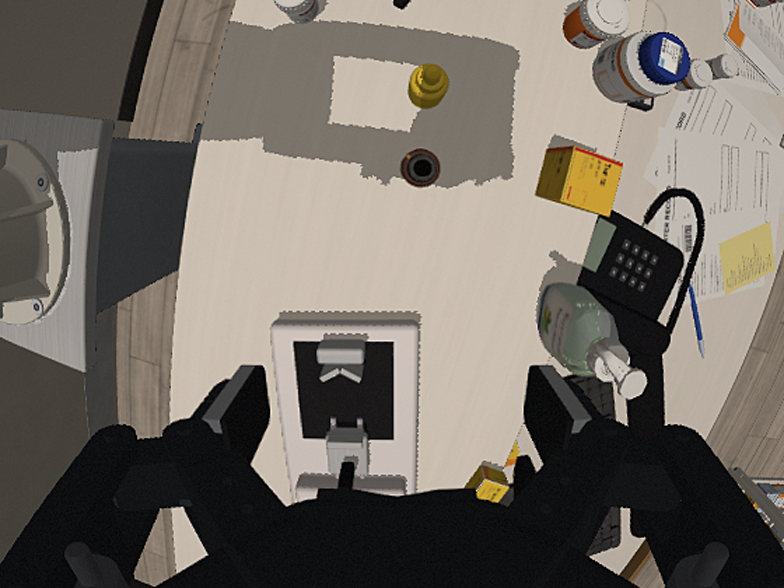

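The wrist view shows the brown bottle at (421,168) px, the yellow one at (428,86), and the V jaw at (341,360). The tool is already about square with the shaker. Next I'll refine the bottle axis and shaker pose from the depth data.

```bash
cat > meas.py <<'E'
from h import *
from scipy.optimize import least_squares
np.set_printoptions(precision=4,suppress=True)
for n in ["wrist","side","scene"]:
    d=grab(n); C=cloud(d).reshape(-1,3); C=C[d["depth"].ravel()>0]
    b=C[(np.hypot(C[:,0]-.502,C[:,1]-.174)<.035)&(C[:,2]>.006)]
    w=b[(b[:,2]>.015)&(b[:,2]<.058)]
    if len(w)>20:
        r=least_squares(lambda c:np.hypot(w[:,0]-c[0],w[:,1]-c[1])-.016,[.502,.174],loss="soft_l1",f_scale=.001)
        print(n,"bottle",r.x,len(w),"top z",np.percentile(b[:,2],99.5), "topxy",b[b[:,2]>.09].mean(0))
    s=C[(np.abs(C[:,0]-.505)<.14)&(np.abs(C[:,1]+.126)<.19)&(C[:,2]>.025)&(C[:,2]<.036)]
    if len(s)>50:
        R=cv2.minAreaRect((s[:,:2]*1000).astype(np.float32)); print(n,"base",R,len(s))
    # features: V jaw/jaw/pod tops
    for nm,lo,hi in [("z62",.058,.068),("tab",.085,.096),("wheel",.07,.084)]:
        p=C[(np.abs(C[:,0]-.505)<.09)&(np.abs(C[:,1]+.126)<.16)&(C[:,2]>lo)&(C[:,2]<hi)]
        if len(p): print("  ",nm,len(p),p.mean(0),p.min(0),p.max(0))
E
python3 meas.py
```

```text
wrist base ((498.3663330078125, -98.87095642089844), (150.4321746826172, 226.41595458984375), 14.738702774047852) 9070
   z62 671 [ 0.4853 -0.045   0.0613] [ 0.4549 -0.1836  0.058 ] [0.5174 0.0016 0.0679]
   tab 3 [ 0.5032 -0.1369  0.0855] [ 0.5019 -0.1376  0.0852] [ 0.5046 -0.1365  0.0857]
   wheel 66 [ 0.5091 -0.1365  0.0774] [ 0.5019 -0.1469  0.07  ] [ 0.5186 -0.1341  0.0839]
side bottle [0.5056 0.1709] 120 top z 0.10090694616336894 topxy [0.5046 0.1663 0.0962]
side base ((504.9624328613281, -128.69598388671875), (150.55148315429688, 282.7281799316406), 14.520524024963379) 2069
   z62 368 [ 0.5139 -0.1707  0.0622] [ 0.456  -0.2674  0.058 ] [ 0.5937 -0.0024  0.068 ]
   tab 29 [ 0.5095 -0.148   0.0894] [ 0.5029 -0.1571  0.0852] [ 0.5171 -0.1387  0.0926]
   wheel 281 [ 0.5245 -0.2116  0.0761] [ 0.4994 -0.2598  0.07  ] [ 0.5473 -0.1378  0.0838]
scene bottle [0.5031 0.1725] 230 top z 0.6116903941168118 topxy [0.4992 0.1479 0.5283]
scene base ((501.67266845703125, -122.04173278808594), (149.79226684570312, 277.9352111816406), 14.18181037902832) 1463
   z62 187 [ 0.4971 -0.1148  0.0618] [ 0.4534 -0.2541  0.058 ] [0.5744 0.0048 0.068 ]
   tab 20 [ 0.5068 -0.1426  0.0888] [ 0.5    -0.1509  0.0855] [ 0.5158 -0.1337  0.0921]
   wheel 142 [ 0.5192 -0.1958  0.0762] [ 0.4983 -0.2492  0.0703] [ 0.5442 -0.1345  0.0839]
```

```bash
python3 -m jog '[[0.04,0.01,0.05,0,0,0,0.07],[0.071,0.019,0.10,0,0,0,0.07],[0.071,0.019,0.11,0,0,0,0.07],[0.071,0.019,0.11,0,0,0,0.07]]'
python3 - <<'E'
from h import *
np.set_printoptions(precision=4,suppress=True)
d=grab("wrist"); save(d,"w2.png",s=1.2)
print(pose()[:3,3])
print([(tow(d,q["position"]),(np.linalg.inv(pose())@np.append(tow(d,q["position"]),1))[:3],round(q["p"],2)) for q in manip.tip_of(d,"dropper_bottle")])
C=cloud(d).reshape(-1,3);C=C[d["depth"].ravel()>0]
b=C[(np.hypot(C[:,0]-.503,C[:,1]-.173)<.035)&(C[:,2]>.006)&(C[:,2]<.11)]
for lo in np.arange(.01,.11,.01):
    p=b[(b[:,2]>lo)&(b[:,2]<lo+.01)]
    if len(p): print(lo,len(p),p.min(0)[:2],p.max(0)[:2],p.mean(0)[:2])
E
```

```text
t: 3.75
tool_pos: [0.4985, 0.1774, 0.1875]
tool_rot: [[-0.252, 0.968, -0.007], [0.968, 0.252, -0.002], [-0.0, -0.007, -1.0]]
force: [0.1, -0.5, 0.4]
width: 0.0701
grip_force: 0.0
[0.4998 0.177  0.1898]
[(array([0.5044, 0.178 , 0.0056]), array([0.0003, 0.0037, 0.1859]), 0.93), (array([0.4902, 0.2487, 0.0011]), array([0.0724, 0.0078, 0.1904]), 0.93)]
0.01 55 [0.4874 0.172 ] [0.5175 0.1902] [0.4999 0.1863]
0.02 57 [0.4874 0.1741] [0.518  0.1899] [0.5003 0.1864]
0.03 69 [0.4874 0.1721] [0.5195 0.1903] [0.5    0.1861]
0.04 76 [0.4874 0.1714] [0.519  0.1901] [0.5005 0.186 ]
0.05 164 [0.4877 0.1578] [0.5204 0.1901] [0.5013 0.1841]
0.060000000000000005 369 [0.4886 0.1588] [0.5201 0.1887] [0.502  0.1792]
0.06999999999999999 355 [0.4927 0.1627] [0.5158 0.1849] [0.503  0.1774]
0.08 56 [0.4979 0.1736] [0.5099 0.1798] [0.5029 0.1778]
0.09 176 [0.4977 0.1672] [0.5107 0.18  ] [0.5035 0.1752]
0.09999999999999999 81 [0.4998 0.1687] [0.5085 0.1774] [0.5044 0.1731]
```

View pics/w2.png

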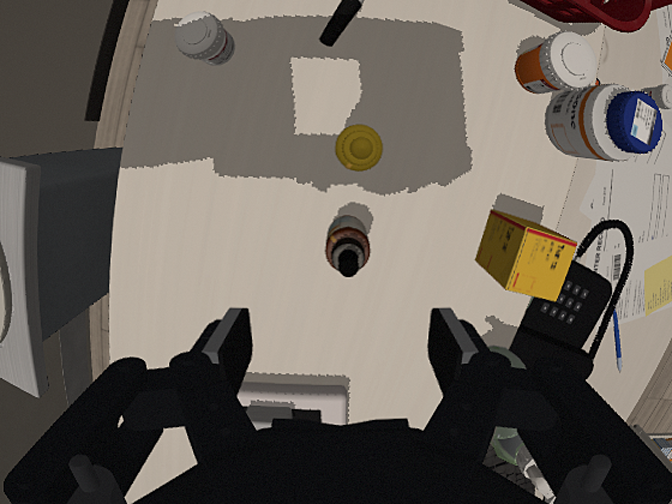

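The brown bottle stands at (348,250) px, centred between the open fingers with free space around it. The yellow one, at (358,147), is clear. The axis measures (0.504, 0.174), with its top at about 0.10 m. Going down to grasp.

```bash
python3 -m jog '[[0.001,0,0.04,0,0,0,0.07],[0.001,0,0.08,0,0,0,0.07],[0.001,0,0.11,0,0,0,0.07],[0.001,0,0.14,0,0,0,0.07],[0.001,0,0.157,0,0,0,0.07],[0.001,0,0.157,0,0,0,0.07],[0.001,0,0.157,0,0,0,0.07],[0.001,0,0.157,0,0,0,0.025],[0.001,0,0.157,0,0,0,0.025],[0.001,0,0.157,0,0,0,0.025],[0.001,0,0.157,0,0,0,0.025],[0.001,0,0.157,0,0,0,0.025]]' 30
```

```text
t: 5.05
tool_pos: [0.5018, 0.1783, 0.0355]
tool_rot: [[-0.25, 0.968, 0.002], [0.968, 0.25, 0.001], [0.0, 0.002, -1.0]]
force: [-1.3, -0.5, 8.3]
width: 0.0314
grip_force: 29.0
```

```bash
python3 -m jog '[[0,0,-0.02,0,0,0,0.025],[0,0,-0.06,0,0,0,0.025],[0,0,-0.10,0,0,0,0.025],[0,0,-0.12,0,0,0,0.025],[0,0,-0.12,0,0,0,0.025],[0,0,-0.12,0,0,0,0.025]]'
cat > held.py <<'E'
from h import *
from scipy.optimize import least_squares
np.set_printoptions(precision=4,suppress=True)
T=pose(); print(T[:3,3],T[:3,:3].tolist())
Ti=np.linalg.inv(T)
for n in ["wrist","scene","side"]:
    d=grab(n)
    for q in manip.tip_of(d,"dropper_bottle")[:2]:
        print(n,(Ti@np.append(tow(d,q["position"]),1))[:3],round(q["p"],2))
    m=[q for q in manip.trace(d,"dropper_bottle")]
    C=cloud(d)
    for q in m[:2]:
        P=C[q["mask"]&(d["depth"]>0)]; P=(P-T[:3,3])@T[:3,:3]
        if abs(P[:,:2].mean(0)).max()>.03: continue
        P=P[(np.hypot(P[:,0],P[:,1])<.03)]
        print("  cloud",len(P),P.min(0),P.max(0))
        w=P[(P[:,2]>-.024)&(P[:,2]<.03)]
        if len(w)>20:
            r=least_squares(lambda c:np.hypot(w[:,0]-c[0]-c[2]*w[:,2],w[:,1]-c[1]-c[3]*w[:,2])-.016,[0,0,0,0],loss="soft_l1",f_scale=.001); print("  axis",r.x,len(w))
E
python3 held.py
```

```text
t: 5.65
tool_pos: [0.5007, 0.1779, 0.1545]
tool_rot: [[-0.25, 0.968, 0.001], [0.968, 0.25, 0.0], [0.0, 0.001, -1.0]]
force: [-1.3, 0.4, -0.2]
width: 0.0313
grip_force: 30.2
[0.5007 0.1779 0.1545] [[-0.2503902030937763, 0.9681447443613627, 0.0007072200006764019], [0.9681450011301361, 0.2503900946908921, 0.00023930611090768413], [5.460207063215643e-05, 0.0007446114140659125, -0.999999721286189]]
wrist [0.069  0.0055 0.153 ] 0.89
wrist [-0.0021 -0.0016  0.0322] 0.64
  cloud 7282 [-0.0144 -0.0158 -0.0773] [0.0121 0.0173 0.0338]
  axis [-0.005   0.0004  0.0074  0.0229] 2606
scene [0.0664 0.0107 0.1552] 0.96
scene [-0.0104 -0.      0.0395] 0.65
  cloud 451 [-0.0105 -0.0196 -0.0653] [0.0163 0.0148 0.0358]
  axis [-0.006  -0.0017  0.0016  0.02  ] 290
side [0.0697 0.0139 0.1571] 0.78
side [-0.0041  0.0013  0.0342] 0.77
  cloud 223 [-0.0286 -0.0181 -0.0623] [-0.0031  0.0093  0.0335]
  axis [-0.0077 -0.0001 -0.0192 -0.0152] 142
```

```bash
python3 -m jog '[[-0.04,-0.014,0,0,0,0,0.025],[-0.09,-0.031,0,0,0,0,0.025],[-0.13,-0.045,0,0,0,0,0.025],[-0.17,-0.059,0,0,0,0,0.025],[-0.195,-0.067,0,0,0,0,0.025],[-0.207,-0.0714,0,0,0,0,0.025],[-0.207,-0.0714,0.03,0,0,0,0.025],[-0.207,-0.0714,0.03,0,0,0,0.025],[-0.207,-0.0714,0.03,0,0,0,0.025],[-0.207,-0.0714,0.03,0,0,0,0.025]]'
cat > vj.py <<'E'
from h import *
np.set_printoptions(precision=4,suppress=True)
T=pose();Ti=np.linalg.inv(T); a=np.radians(14.5); X=np.array([np.cos(a),np.sin(a)]);Y=np.array([-np.sin(a),np.cos(a)])
print(T[:3,3])
for n in ["wrist","scene","side"]:
    d=grab(n); C=cloud(d).reshape(-1,3); C=C[d["depth"].ravel()>0]
    if n=="wrist": save(d,"w3.png",s=1.2)
    p=C[(C[:,2]>.0595)&(C[:,2]<.065)]; q=(p[:,:2]-[.5042,-.1255])
    x=q@X;y=q@Y; k=(abs(x)<.05)&(y>.06)&(y<.13); x=x[k];y=y[k]
    print(n,k.sum(), "V top: x",x.min() if len(x) else 0,x.max() if len(x) else 0)
    for lo in np.arange(-.036,.036,.006):
        kk=(x>lo)&(x<lo+.006)
        if kk.sum()>2: print("   x %.3f y %.4f..%.4f n %d"%(lo+.003,y[kk].min(),y[kk].max(),kk.sum()))
    for t in ["seat","jaw_tab"]:
        for r in manip.tip_of(d,t)[:1]: print(t,tow(d,r["position"]),r["p"])
    s=C[(C[:,2]>.025)&(C[:,2]<.036)]; q=s[:,:2]-[.5042,-.1255]; x=q@X;y=q@Y
    k=(abs(x)<.09)&(abs(y)<.16); print("  base x",np.percentile(x[k],[.5,99.5]),"y",np.percentile(y[k],[.5,99.5]), k.sum())
E
python3 vj.py; python3 held.py
```

```text
t: 7.1
tool_pos: [0.484, -0.0398, 0.125]
tool_rot: [[-0.251, 0.968, 0.001], [0.968, 0.251, 0.0], [-0.0, 0.001, -1.0]]
force: [-0.5, 0.3, -1.2]
width: 0.0314
grip_force: 30.2
[ 0.484  -0.0398  0.125 ]
wrist 1091 V top: x -0.018367263042819115 0.021854565981123737
   x -0.021 y 0.1125..0.1245 n 6
   x -0.015 y 0.0947..0.1259 n 146
   x -0.009 y 0.0967..0.1258 n 175
   x -0.003 y 0.1002..0.1252 n 171
   x 0.003 y 0.1017..0.1257 n 164
   x 0.009 y 0.0984..0.1251 n 196
   x 0.015 y 0.0946..0.1253 n 165
   x 0.021 y 0.0940..0.1258 n 68
seat [ 0.4835 -0.0426  0.0358] 0.96
jaw_tab [0.6483 0.2044 0.0033] 0.65
  base x [-0.0721  0.0746] y [-0.0414  0.1394] 18722
scene 36 V top: x -0.019595566262373312 0.018811932379904743
   x -0.015 y 0.0963..0.1201 n 7
   x -0.009 y 0.0938..0.1048 n 5
   x -0.003 y 0.1034..0.1287 n 4
   x 0.003 y 0.1031..0.1263 n 9
   x 0.009 y 0.1010..0.1254 n 4
   x 0.015 y 0.0959..0.1193 n 5
seat [ 0.3582  0.3041 -0.0027] 0.71
jaw_tab [ 0.5091 -0.1416  0.0915] 0.74
  base x [-0.0755  0.0722] y [-0.1271  0.1414] 1437
side 27 V top: x -0.019150205193964986 0.012254752154662
[... 255 characters left out ...]
 [[-0.2504163899393573, 0.9681381889554819, 0.0002805988939866493], [0.968138223437236, 0.2504164105753879, -4.042686257386021e-05], [-0.00010940535736095777, 0.00026153496574031867, -0.9999999598149638]]
wrist [-0.0002  0.0017  0.0338] 0.84
  cloud 7221 [-0.0144 -0.0159 -0.0638] [0.0121 0.0169 0.09  ]
  axis [-0.0049  0.0004  0.0073  0.0221] 2595
scene [-0.009  -0.0004  0.0353] 0.6
scene [0.2733 0.0813 0.122 ] 0.59
  cloud 336 [-0.0148 -0.0178 -0.0648] [0.0155 0.0152 0.033 ]
  axis [-0.0059 -0.001   0.0136  0.0283] 213
side [-0.0041  0.0027  0.0332] 0.76
side [0.2777 0.0818 0.1246] 0.42
  cloud 324 [-0.0289 -0.019  -0.0643] [0.0061 0.0152 0.0353]
  axis [-0.008   0.0001 -0.0236  0.0102] 200
```

View pics/w3.png

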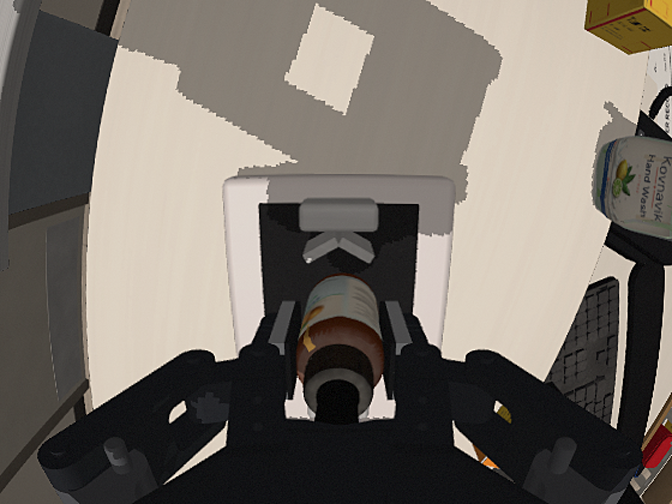

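The wrist view shows the V jaw at (340,245) px, with the bottle centred in front of it at (340,340). The gap measures a few mm and the lateral error is about 1 mm. I'll lower it onto the pad.

```bash
python3 -m jog '[[-0.0015,-0.001,0.02,0,0,0,0.025],[-0.0015,-0.001,0.04,0,0,0,0.025],[-0.0015,-0.001,0.05,0,0,0,0.025],[-0.0015,-0.001,0.055,0,0,0,0.025],[-0.0015,-0.001,0.055,0,0,0,0.025],[-0.0015,-0.001,0.055,0,0,0,0.025]]'
```

```text
t: 8.6
tool_pos: [0.4833, -0.0421, 0.0698]
tool_rot: [[-0.25, 0.968, 0.001], [0.968, 0.25, -0.0], [-0.0, 0.001, -1.0]]
force: [-0.2, -0.4, -0.4]
width: 0.0315
grip_force: 30.2
```

```bash
python3 -m jog '[[0,0,0.001,0,0,0,0.025],[0,0,0.002,0,0,0,0.025],[0,0,0.002,0,0,0,0.025]]';python3 -m jog '[[0,0,0.0005,0,0,0,0.025],[0,0,0.001,0,0,0,0.025],[0,0,0.001,0,0,0,0.025]]'
```

```text
t: 8.9
tool_pos: [0.4834, -0.0421, 0.0677]
tool_rot: [[-0.25, 0.968, 0.001], [0.968, 0.25, -0.0], [-0.0, 0.001, -1.0]]
force: [1.4, 0.1, 0.8]
width: 0.0312
grip_force: 30.4
t: 9.2
tool_pos: [0.4836, -0.0422, 0.0675]
tool_rot: [[-0.25, 0.968, 0.001], [0.968, 0.25, -0.0], [-0.001, 0.001, -1.0]]
force: [-3.2, 0.8, 15.0]
width: 0.0313
grip_force: 31.1
```

```bash
python3 -m jog '[[0,0,-0.001,0,0,0,0.025],[0,0,-0.001,0,0,0,0.038],[0,0,-0.001,0,0,0,0.06],[0,0,-0.001,0,0,0,0.06],[0,0,-0.001,0,0,0,0.06],[0,0,-0.001,0,0,0,0.06],[0,0,-0.02,0,0,0,0.06],[0,0,-0.06,0,0,0,0.06],[0,0,-0.10,0,0,0,0.06],[-0.03,0,-0.14,0,0,0,0.06],[-0.06,0,-0.16,0,0,0,0.02],[-0.06,0,-0.16,0,0,0,0.02],[-0.06,0,-0.16,0,0,0,0.02]]'
cat > chk.py <<'E'
from h import *
import sys
from scipy.optimize import least_squares
np.set_printoptions(precision=4,suppress=True)
T=pose(); a=np.radians(14.5); A=np.array([[np.cos(a),np.sin(a)],[-np.sin(a),np.cos(a)]]); O=np.array([.5042,-.1255])
print(T[:3,3],T[:3,:3].round(3).tolist())
for n in ["wrist","scene","side"]:
    d=grab(n)
    if n=="wrist" and len(sys.argv)>1: save(d,sys.argv[1],s=1.2)
    for t in ["jaw_tab","wheel_top","start_top","dropper_bottle"]:
        for r in manip.tip_of(d,t)[:2]:
            w=tow(d,r["position"]); print(n,t,w,A@(w[:2]-O),round(r["p"],2))
    C=cloud(d).reshape(-1,3); C=C[d["depth"].ravel()>0]; q=(C[:,:2]-O)@A.T; z=C[:,2]
    k=(abs(q[:,0])<.03)&(abs(q[:,1]-.083)<.03)&(z>.068)&(z<.14)
    for lo,hi in [(.068,.092),(.122,.14)]:
        w=q[k&(z>lo)&(z<hi)]
        if len(w)>15: r=least_squares(lambda c:np.hypot(*(w-c[:2]).T)-(.016 if lo<.1 else .006),[0,.083],loss="soft_l1",f_scale=.001); print("  ",lo,"bottle",r.x,len(w),"ztop",z[k].max())
    p=q[(abs(q[:,0])<.02)&(q[:,1]>-.05)&(q[:,1]<.06)&(z>.084)&(z<.096)]
    if len(p): print("   tab x",np.percentile(p[:,0],[2,98]),"y",np.percentile(p[:,1],[2,98]),len(p))
    k=(abs(q[:,0])<.02)&(q[:,1]>-.02)&(q[:,1]<.06)&(z>.057)&(z<.067); p=q[k]
    if len(p): print("   face-top y",np.percentile(p[:,1],[2,98]),len(p))
E
python3 chk.py w4.png
```

```text
t: 10.5
tool_pos: [0.4977, -0.1003, 0.2262]
tool_rot: [[-0.249, 0.969, 0.0], [0.969, 0.249, 0.0], [0.0, 0.0, -1.0]]
force: [-0.7, 0.8, -0.6]
width: 0.0199
grip_force: 0.0
[ 0.4977 -0.1003  0.2262] [[-0.249, 0.969, 0.0], [0.969, 0.249, 0.0], [0.0, 0.0, -1.0]]
wrist jaw_tab [ 0.5095 -0.141   0.0871] [ 0.0013 -0.0163] 0.96
wrist wheel_top [ 0.5229 -0.1967  0.0835] [ 0.0003 -0.0736] 0.6
wrist start_top [ 0.5352 -0.2395  0.0757] [ 0.0015 -0.1182] 0.8
wrist dropper_bottle [ 0.4862 -0.0465  0.0357] [0.0024 0.081 ] 0.84
   0.068 bottle [0.0023 0.0802] 83 ztop 0.136046827672263
   0.122 bottle [0.002  0.0798] 237 ztop 0.136046827672263
   tab x [-0.0063  0.0067] y [-0.0262 -0.0108] 256
   face-top y [-0.0117  0.0262] 378
scene jaw_tab [ 0.5105 -0.1431  0.0915] [ 0.0016 -0.0186] 0.66
scene wheel_top [ 0.5217 -0.1954  0.0795] [-0.0006 -0.0721] 0.87
scene start_top [ 0.5305 -0.2385  0.0739] [-0.0028 -0.116 ] 0.39
scene dropper_bottle [0.4932 0.2479 0.    ] [0.0828 0.3642] 0.71
scene dropper_bottle [ 0.4837 -0.0461  0.0309] [0.0001 0.082 ] 0.56
   0.068 bottle [0.0002 0.0798] 118 ztop 0.1353757290949712
   0.122 bottle [0.     0.0817] 20 ztop 0.1353757290949712
   tab x [-0.0078  0.0057] y [-0.0264 -0.0088] 23
   face-top y [-0.0163  0.0277] 35
side jaw_tab [ 0.5105 -0.1421  0.0933] [ 0.002  -0.0177] 0.67
side wheel_top [ 0.5404 -0.2361  0.0796] [ 0.0073 -0.1162] 0.6
side wheel_top [ 0.5253 -0.1988  0.0794] [ 0.0021 -0.0762] 0.57
side start_top [ 0.5105 -0.1413  0.0929] [ 0.0022 -0.0169] 0.73
side start_top [ 0.5386 -0.2369  0.079 ] [ 0.0054 -0.1165] 0.65
side dropper_bottle [0.496  0.2474 0.0006] [0.0854 0.3631] 0.55
side dropper_bottle [ 0.6778 -0.1728  0.0007] [ 0.1562 -0.0893] 0.31
   0.068 bottle [0.0021 0.0783] 93 ztop 0.13592427547604158
   0.122 bottle [0.0022 0.0777] 27 ztop 0.13592427547604158
   tab x [-0.0061  0.0077] y [-0.0296  0.0594] 32
   face-top y [-0.0145  0.0269] 51
```

View pics/w4.png

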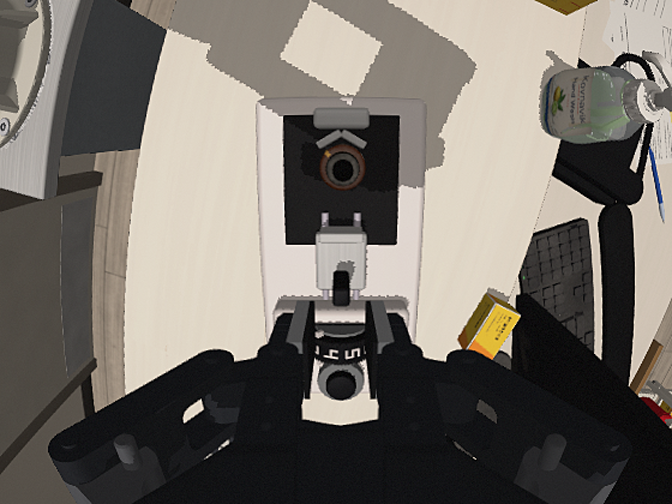

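The bottle stands upright in front of the V at (342,165) px. The jaw tab is at (342,290), and the wheel at (340,348) shows 4 and 5. I'll pinch the tab from above.

```bash
python3 -m jog '[[-0.0445,0,0.03,0,0,0,0.04],[-0.0445,0,0.08,0,0,0,0.04],[-0.0445,0,0.12,0,0,0,0.04],[-0.0445,0,0.145,0,0,0,0.04],[-0.0445,0,0.159,0,0,0,0.04],[-0.0445,0,0.159,0,0,0,0.04],[-0.0445,0,0.159,0,0,0,0.04],[-0.0445,0,0.159,0,0,0,0.005],[-0.0445,0,0.159,0,0,0,0.005],[-0.0445,0,0.159,0,0,0,0.005],[-0.0445,0,0.159,0,0,0,0.005]]' 25
```

```text
t: 12.35
tool_pos: [0.5098, -0.1435, 0.0688]
tool_rot: [[-0.25, 0.968, 0.002], [0.968, 0.25, -0.001], [-0.001, 0.002, -1.0]]
force: [-2.3, -0.7, 6.1]
width: 0.0132
grip_force: 28.0
```

```bash
python3 -m jog '[[0.008,0,0,0,0,0,0.005],[0.016,0,0,0,0,0,0.005],[0.023,0,0,0,0,0,0.005],[0.030,0,0,0,0,0,0.005],[0.033,0,0,0,0,0,0.005],[0.036,0,0,0,0,0,0.005],[0.036,0,0,0,0,0,0.005]]';python3 chk.py | grep -v -e wheel -e start
```

```text
t: 13.05
tool_pos: [0.5008, -0.1084, 0.0688]
tool_rot: [[-0.251, 0.968, 0.002], [0.968, 0.251, -0.001], [-0.001, 0.002, -1.0]]
force: [-2.4, -0.0, 6.6]
width: 0.0134
grip_force: 28.1
[ 0.5008 -0.1084  0.0688] [[-0.251, 0.968, 0.002], [0.968, 0.251, -0.001], [-0.001, 0.002, -1.0]]
wrist jaw_tab [ 0.5014 -0.1063  0.0865] [0.0021 0.0193] 0.58
wrist dropper_bottle [ 0.4875 -0.0438  0.0359] [0.0043 0.0833] 0.86
   0.068 bottle [0.0018 0.0803] 294 ztop 0.13619730594177956
   0.122 bottle [0.002  0.0794] 1917 ztop 0.13619730594177956
   tab x [-0.0181  0.0189] y [0.0111 0.0299] 1898
   face-top y [0.0242 0.0599] 1020
scene jaw_tab [ 0.4997 -0.1061  0.0914] [0.0005 0.0199] 0.44
scene dropper_bottle [ 0.6751 -0.1734  0.0008] [ 0.1534 -0.0892] 0.6
scene dropper_bottle [ 0.496   0.2446 -0.0006] [0.0847 0.3603] 0.55
   0.068 bottle [0.0005 0.0801] 111 ztop 0.13416058219560845
   0.122 bottle [0.0009 0.0793] 21 ztop 0.13416058219560845
   tab x [-0.0188  0.006 ] y [0.0108 0.0328] 33
   face-top y [0.0127 0.0597] 10
side jaw_tab [ 0.5023 -0.1119  0.0906] [0.0016 0.0137] 0.71
side dropper_bottle [0.4962 0.2491 0.0003] [0.0861 0.3646] 0.74
side dropper_bottle [ 0.4833 -0.0473  0.0337] [-0.0007  0.081 ] 0.37
   tab x [-0.0193  0.0192] y [0.0043 0.0246] 69
   face-top y [0.0071 0.057 ] 32
```

```bash
for i in 1; do python3 -m jog '[[0.001,0,0,0,0,0,0.005],[0.002,0,0,0,0,0,0.005],[0.003,0,0,0,0,0,0.005],[0.003,0,0,0,0,0,0.005]]'; python3 -m jog '[[0.001,0,0,0,0,0,0.005],[0.002,0,0,0,0,0,0.005],[0.002,0,0,0,0,0,0.005]]';python3 -m jog '[[0.001,0,0,0,0,0,0.005],[0.002,0,0,0,0,0,0.005],[0.002,0,0,0,0,0,0.005]]'; done
```

```text
t: 14.2
tool_pos: [0.5002, -0.1059, 0.0688]
tool_rot: [[-0.251, 0.968, 0.002], [0.968, 0.251, -0.001], [-0.002, 0.002, -1.0]]
force: [-1.1, -2.4, 5.9]
width: 0.0131
grip_force: 28.0
t: 14.5
tool_pos: [0.4997, -0.104, 0.0688]
tool_rot: [[-0.251, 0.968, 0.002], [0.968, 0.251, -0.001], [-0.002, 0.002, -1.0]]
force: [-2.0, -2.5, 6.6]
width: 0.0136
grip_force: 28.0
t: 14.8
tool_pos: [0.4993, -0.1025, 0.0688]
tool_rot: [[-0.251, 0.968, 0.003], [0.968, 0.251, -0.002], [-0.002, 0.002, -1.0]]
force: [-1.4, -5.2, 5.0]
width: 0.0132
grip_force: 27.9
```

```bash
python3 -m jog '[[0.001,0,0,0,0,0,0.005],[0.001,0,0,0,0,0,0.005]]'; python3 -m jog '[[0.001,0,0,0,0,0,0.005],[0.001,0,0,0,0,0,0.005]]'
```

```text
t: 15.0
tool_pos: [0.4993, -0.1023, 0.0689]
tool_rot: [[-0.251, 0.968, 0.003], [0.968, 0.251, -0.003], [-0.004, 0.002, -1.0]]
force: [-0.9, -12.1, 4.4]
width: 0.0134
grip_force: 27.7
t: 15.2
tool_pos: [0.4992, -0.1022, 0.0688]
tool_rot: [[-0.252, 0.968, 0.004], [0.968, 0.252, -0.004], [-0.005, 0.002, -1.0]]
force: [-1.3, -16.8, 2.7]
width: 0.0134
grip_force: 27.5
```

The jaw has stopped against the bottle at about 17 N and isn't moving further. Now release, rise, and look at the result and the wheel.

```bash
python3 -m jog '[[-0.0005,0,0,0,0,0,0.04],[-0.0005,0,0,0,0,0,0.04],[-0.0005,0,0,0,0,0,0.04],[-0.0005,0,-0.04,0,0,0,0.04],[-0.01,0,-0.09,0,0,0,0.04],[-0.05,-0.01,-0.11,0,0,0,0.04],[-0.1,-0.03,-0.12,0,0,0,0.01],[-0.14,-0.05,-0.12,0,0,0,0],[-0.18,-0.05,-0.12,0,0,0,0],[-0.18,-0.05,-0.12,0,0,0,0],[-0.18,-0.05,-0.12,0,0,0,0],[-0.18,-0.05,-0.12,0,0,0,0]]';python3 chk.py
python3 - <<'E'
from h import *
d=grab("wrist"); save(d,"w5.png",s=1.4)
E
```

```text
t: 16.4
tool_pos: [0.494, -0.2854, 0.187]
tool_rot: [[-0.251, 0.968, -0.001], [0.968, 0.251, 0.001], [0.001, -0.001, -1.0]]
force: [0.8, 0.3, 0.3]
width: -0.0003
grip_force: 0.0
[ 0.494  -0.2854  0.187 ] [[-0.251, 0.968, -0.001], [0.968, 0.251, 0.001], [0.001, -0.001, -1.0]]
wrist wheel_top [ 0.5224 -0.1948  0.0839] [ 0.0003 -0.0716] 0.95
wrist start_top [ 0.5321 -0.2373  0.0777] [-0.001  -0.1152] 0.59
   tab x [-0.0042  0.0065] y [0.0145 0.0159] 34
   face-top y [0.0148 0.0245] 74
scene jaw_tab [ 0.4982 -0.0967  0.0921] [0.0014 0.0294] 0.68
scene wheel_top [ 0.5236 -0.1964  0.0778] [ 0.0011 -0.0735] 0.79
scene start_top [ 0.5325 -0.2371  0.0735] [-0.0005 -0.1151] 0.56
scene dropper_bottle [0.4933 0.2459 0.0013] [0.0824 0.3622] 0.83
   0.068 bottle [0.001  0.0841] 106 ztop 0.13373993907715764
   0.122 bottle [-0.0006  0.0841] 22 ztop 0.13373993907715764
   tab x [-0.0068  0.0052] y [0.0165 0.0323] 17
   face-top y [0.0231 0.0288] 6
side jaw_tab [ 0.4972 -0.1043  0.0931] [-0.0015  0.0223] 0.77
side wheel_top [ 0.5242 -0.1942  0.0795] [ 0.0022 -0.0715] 0.69
side start_top [ 0.5379 -0.2375  0.0782] [ 0.0045 -0.1169] 0.62
side dropper_bottle [ 0.4967  0.2493 -0.0006] [0.0866 0.3647] 0.63
side dropper_bottle [ 0.4845 -0.0428  0.0348] [0.0017 0.085 ] 0.55
   0.068 bottle [0.0023 0.0828] 75 ztop 0.13486232436493828
   0.122 bottle [0.002  0.0832] 21 ztop 0.13486232436493828
   tab x [0.0053 0.0075] y [0.0154 0.0165] 2
   face-top y [0.0103 0.0598] 18
```

View pics/w5.png

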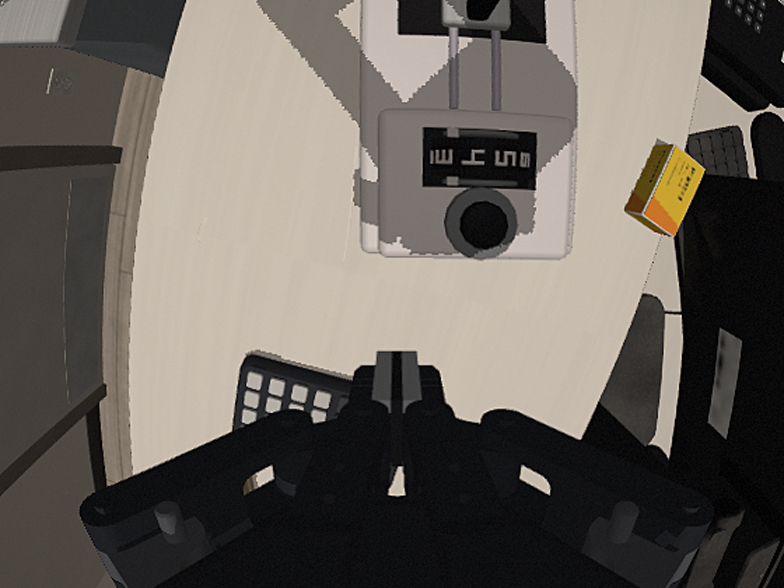

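The wrist view shows the pointers at column 452 (rows 133 and 182), the 3 at column 441, the 4 at 476, the 5 at 505 and the 6 at 525. The reading is therefore about 3.3. I'll unroll the wheel's surface for exact angles.

```bash
cat > strip.py <<'E'
from h import *
import sys
np.set_printoptions(precision=3,suppress=True)
a=np.radians(14.5); X=np.array([np.cos(a),np.sin(a),0]);Y=np.array([-np.sin(a),np.cos(a),0]); O=np.array([.5042,-.1255,0])
def strip(name="wrist",dx=0,dy=0):
    d=grab(name); ang=np.radians(np.arange(-30,95,.25)); ys=np.arange(-.100,-.045,.00025)
    A,YY=np.meshgrid(ang,ys); R=.030
    P=O+X*dx+(-R*np.sin(A))[...,None]*X+(YY+dy)[...,None]*Y+(.05+R*np.cos(A))[...,None]*np.array([0,0,1])
    V=np.linalg.inv(d["c2w"]); p=P@V[:3,:3].T+V[:3,3]; f=foc(d)
    if "mount" in d:
        r=np.hypot(p[...,0],p[...,1]); th=np.arctan2(r,p[...,2]); u=d["cx"]+f*th*p[...,0]/r; v=d["cy"]+f*th*p[...,1]/r
    else: u=d["cx"]+f*p[...,0]/p[...,2]; v=d["cy"]+f*p[...,1]/p[...,2]
    im=cv2.remap(d["image"],u.astype(np.float32),v.astype(np.float32),cv2.INTER_CUBIC)
    return im[:,:,::-1]
if __name__=="__main__":
    im=strip(); g=im.max(2).astype(float)
    big=cv2.resize(im,(750,330))
    for k,t in enumerate(range(-30,95,15)): cv2.putText(big,str(t),(int(k*90),12),0,.4,(0,0,255),1); cv2.line(big,(int(k*90),14),(int(k*90),24),(0,0,255),1)
    cv2.imwrite("pics/"+sys.argv[1],big)
E
python3 strip.py s1.png
```

```text
(no output)
```

View pics/s1.png

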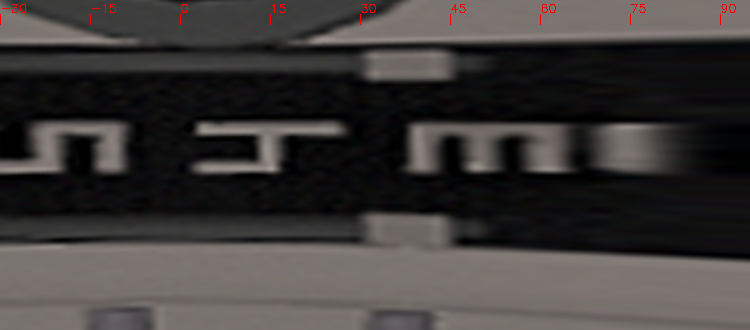

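Run:
```python
from strip import *
from scipy.optimize import least_squares
for n in ["wrist","scene","side"]:
    d=grab(n); C=cloud(d).reshape(-1,3); C=C[d["depth"].ravel()>0]-O
    x=C@X;y=C@Y;z=C[:,2]
    k=(abs(x)<.04)&(abs(y+.0735)<.009)&(z>.062)&(z<.09)
    r=least_squares(lambda c:np.hypot(x[k]-c[0],z[k]-c[1])-.03,[0,.05],loss="soft_l1",f_scale=.0007); print(n,r.x,k.sum(),"top",np.percentile(z[k],98))
    r=least_squares(lambda c:np.hypot(x[k]-c[0],z[k]-.05)-.03,[0],loss="soft_l1",f_scale=.0007); print(r.x)
    k=(abs(x)<.03)&(abs(y+.1145)<.03)&(z>.066)&(z<.085); print("button",np.percentile(x[k],[2,98]),np.percentile(y[k],[2,98]),np.percentile(z[k],[5,50,95]),k.sum())
    k=(abs(x)<.1)&(abs(y+.0735)<.011)&(z>.045)&(z<.062); 
    if k.any(): print("pod",np.percentile(x[k],[1,99]),np.median(z[k]))
```

```text
wrist [0.001 0.051] 1506 top 0.08247394453755477
[0.]
button [-0.02  0.02] [-0.133 -0.085] [0.067 0.071 0.079] 2388
pod [-0.061  0.06 ] 0.056569853823950744
scene [-0.002  0.049] 73 top 0.08120539497956243
[-0.001]
button [-0.022  0.017] [-0.127 -0.086] [0.067 0.076 0.079] 55
pod [-0.062  0.057] 0.05578420728328071
side [0.001 0.05 ] 103 top 0.08212924039896181
[0.001]
button [-0.021  0.02 ] [-0.135 -0.085] [0.067 0.073 0.08 ] 232
pod [-0.062  0.061] 0.054760591805454895
```

The axle fits at x = 0 in my shaker frame, so the true reading is about 3.2. I need about 100° more, which is two strokes toward the front. Moving the shut fingertips above the back part of the wheel top.

```bash
python3 -m jog '[[0.04,0.033,0,0,0,0,0],[0.078,0.066,0.03,0,0,0,0],[0.078,0.066,0.06,0,0,0,0],[0.078,0.066,0.09,0,0,0,0],[0.078,0.066,0.1,0,0,0,0],[0.078,0.066,0.1,0,0,0,0],[0.078,0.066,0.1,0,0,0,0],[0.078,0.066,0.1,0,0,0,0]]'; python3 -m jog '[[0,0,0.003,0,0,0,0],[0,0,0.006,0,0,0,0],[0,0,0.006,0,0,0,0]]'
```

```text
t: 18.2
tool_pos: [0.5398, -0.1952, 0.0889]
tool_rot: [[-0.25, 0.968, 0.002], [0.968, 0.25, -0.001], [-0.001, 0.002, -1.0]]
force: [-0.3, -0.5, 0.3]
width: -0.0002
grip_force: 0.0
t: 18.5
tool_pos: [0.5386, -0.1945, 0.0813]
tool_rot: [[-0.25, 0.968, -0.0], [0.968, 0.25, 0.0], [0.0, -0.0, -1.0]]
force: [-0.2, -0.4, -0.2]
width: 0.0001
grip_force: 0.0
```

```bash
python3 -m jog '[[0,0,0.002,0,0,0,0],[0,0,0.0035,0,0,0,0],[0,0,0.0035,0,0,0,0],[0,-0.004,0.0027,0,0,0,0],[0,-0.008,0.0024,0,0,0,0]]'; python3 -m jog '[[0,-0.004,0,0,0,0,0],[0,-0.008,0,0,0,0,0],[0,-0.012,0,0,0,0,0],[0,-0.016,0,0,0,0,0],[0,-0.02,0.0003,0,0,0,0],[0,-0.024,0.0011,0,0,0,0],[0,-0.024,0.0011,0,0,0,0]]'
```

```text
t: 19.0
tool_pos: [0.532, -0.1964, 0.0797]
tool_rot: [[-0.25, 0.968, 0.002], [0.968, 0.25, -0.0], [-0.001, 0.002, -1.0]]
force: [1.3, 3.8, 8.1]
width: -0.0003
grip_force: 4.6
t: 19.7
tool_pos: [0.507, -0.2026, 0.0777]
tool_rot: [[-0.25, 0.968, -0.001], [0.968, 0.25, -0.0], [0.0, -0.001, -1.0]]
force: [-2.4, -0.8, 3.5]
width: 0.0002
grip_force: 2.1
```

```bash
python3 -m jog '[[0,0,-0.03,0,0,0,0],[0,0,-0.07,0,0,0,0],[-0.04,-0.017,-0.11,0,0,0,0],[-0.077,-0.034,-0.11,0,0,0,0],[-0.077,-0.034,-0.11,0,0,0,0],[-0.077,-0.034,-0.11,0,0,0,0],[-0.077,-0.034,-0.11,0,0,0,0]]'
cat > digits.py <<'E'
from strip import *
im=strip(); g=im.max(2).astype(float); cv2.imwrite("pics/last_strip.png",im)
b=g[80:117]; lab,nn=[],0
col=(b>90).any(0); n,l,st,ce=cv2.connectedComponentsWithStats((b>90).astype(np.uint8),connectivity=8)
for s in st[1:]:
    if s[4]>150: print("digit deg %.1f..%.1f centre %.1f"%(s[0]/4-30,(s[0]+s[2])/4-30,(s[0]+s[2]/2)/4-30))
for nm,r in [("top",slice(38,50)),("bot",slice(146,158))]:
    p=g[r].mean(0); k=np.where(p>105)[0]; k=k[(k>200)&(k<360)]
    if len(k): print("pointer",nm,k.min()/4-30,k.max()/4-30)
for row in b[::6]: print("".join("#" if v>90 else "." for v in row[::6]))
E
python3 digits.py
```

```text
t: 20.4
tool_pos: [0.4936, -0.2847, 0.1869]
tool_rot: [[-0.25, 0.968, -0.002], [0.968, 0.25, 0.001], [0.001, -0.001, -1.0]]
force: [-0.6, 0.2, -0.5]
width: -0.0003
grip_force: 0.0
digit deg -30.0..-17.0 centre -23.5
digit deg -5.0..20.5 centre 7.8
digit deg 31.5..57.5 centre 44.5
digit deg 65.5..74.0 centre 69.8
digit deg 64.8..73.5 centre 69.1
pointer top 32.25 43.75
pointer bot 31.75 43.5
....................................................................................
#########........###.....#########........##....##########......######..............
.................###.....##.....##.......###....###.....##..........................
.................###.....##.....##.......###....###.....###.........................
..................##.....##.....##.......###....##......###.........................
..................################.......##########....####.....#####...............
....................................................................................
```

The unrolled strip shows the 5 at 44.5° and the 6 at 7.8°. One more number, about 18 mm, is needed.

```bash
python3 -m jog '[[0.04,0.03,0,0,0,0,0],[0.078,0.059,0.03,0,0,0,0],[0.078,0.059,0.06,0,0,0,0],[0.078,0.059,0.09,0,0,0,0],[0.078,0.059,0.103,0,0,0,0],[0.078,0.059,0.103,0,0,0,0],[0.078,0.059,0.103,0,0,0,0]]'
python3 - <<'E'
from strip import *
t=pose()[:3,3]; q=t-O; print(q@X,q@Y,t[2])
E
```

```text
t: 21.15
tool_pos: [0.5322, -0.1952, 0.0854]
tool_rot: [[-0.25, 0.968, 0.0], [0.968, 0.25, -0.0], [-0.0, 0.0, -1.0]]
force: [1.3, -0.2, 0.6]
width: -0.0
grip_force: 0.0
0.00963187170687202 -0.07451932282336507 0.08539357986517124
```

```bash
python3 -m jog '[[0,0,0.002,0,0,0,0],[0,0,0.0042,0,0,0,0],[0,0,0.005,0,0,0,0],[0,-0.003,0.005,0,0,0,0],[0,-0.007,0.005,0,0,0,0],[0,-0.011,0.005,0,0,0,0],[0,-0.015,0.005,0,0,0,0],[0,-0.018,0.005,0,0,0,0],[0,-0.018,0.005,0,0,0,0],[0,-0.018,-0.03,0,0,0,0],[0,-0.018,-0.07,0,0,0,0],[-0.04,-0.03,-0.1,0,0,0,0],[-0.077,-0.059,-0.1,0,0,0,0],[-0.077,-0.059,-0.1,0,0,0,0],[-0.077,-0.059,-0.1,0,0,0,0],[-0.077,-0.059,-0.1,0,0,0,0]]'; python3 digits.py
```

```text
t: 22.75
tool_pos: [0.4936, -0.2837, 0.1842]
tool_rot: [[-0.25, 0.968, -0.001], [0.968, 0.25, 0.001], [0.001, -0.001, -1.0]]
force: [-0.9, -0.4, -0.7]
width: -0.0003
grip_force: 0.0
digit deg -25.0..0.5 centre -12.2
digit deg 12.8..37.8 centre 25.2
digit deg 48.0..74.8 centre 61.4
pointer top 32.25 43.5
pointer bot 31.75 43.25
....................................................................................
....#################........##.....#########........##....###########..............
....##.......................###....##.....##........##....##.....####..............
....###......................##.....##.....##........##....##.....####..............
....###......................##.....##.....##........##....##.....####..............
....###......................#################.......#########....###...............
....................................................................................
```

```bash
python3 -m jog '[[0,-0.045,0,0,0,0,0],[0.006,-0.09,0.03,0,0,0,0],[0.006,-0.09,0.06,0,0,0,0],[0.006,-0.09,0.09,0,0,0,0],[0.006,-0.09,0.09,0,0,0,0],[0.006,-0.09,0.09,0,0,0,0],[0.006,-0.09,0.09,0,0,0,0]]'; python3 digits.py
python3 - <<'E'
import cv2
im=cv2.imread("pics/last_strip.png"); cv2.imwrite("pics/s2.png",cv2.resize(im,(750,330)))
E
```

```text
t: 23.5
tool_pos: [0.4065, -0.3014, 0.096]
tool_rot: [[-0.251, 0.968, 0.001], [0.968, 0.251, -0.001], [-0.001, 0.001, -1.0]]
force: [0.5, -0.8, -0.5]
width: 0.0001
grip_force: 0.0
digit deg -30.0..-1.0 centre -15.5
digit deg 91.0..95.0 centre 93.0
digit deg 10.2..36.8 centre 23.5
digit deg 47.2..73.5 centre 60.4
pointer top 37.0 45.25
pointer bot 36.75 45.0
..................................................................................##
####################........###....##########.......###....##########.............##
###........................###.....###....###.......###....###....###.............##
###.........................##.....###....###.......###....###....###............###
###........................###.....###....###.......###....###....###.............##
###.........................#################.......##########....###.............##
..................................................................................##
```

View pics/s2.png

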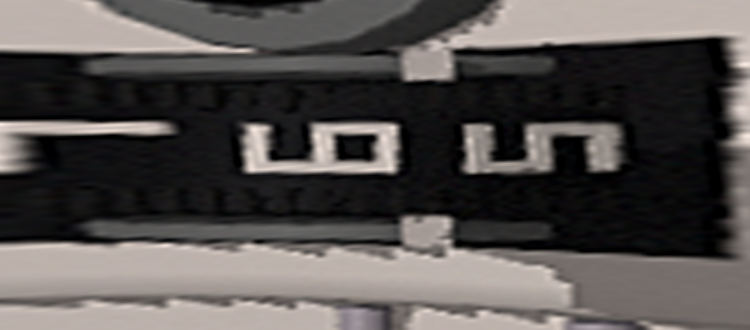

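The view near the index normal shows the 6 at 23.5° and the pointers at 41.3°, with the 5 past them. After correcting for pointer parallax, the 6 needs about 19° more, i.e. 10 mm of rim.

```bash
python3 -m jog '[[0,0,-0.04,0,0,0,0],[0.035,0.045,-0.04,0,0,0,0],[0.071,0.09,-0.04,0,0,0,0],[0.071,0.13,-0.04,0,0,0,0],[0.071,0.1436,-0.03,0,0,0,0],[0.071,0.1436,0.0,0,0,0,0],[0.071,0.1436,0.01,0,0,0,0],[0.071,0.1436,0.01,0,0,0,0],[0.071,0.1436,0.01,0,0,0,0],[0.071,0.1436,0.01,0,0,0,0]]'
python3 - <<'E'
from strip import *
t=pose()[:3,3]; q=t-O; print(q@X,q@Y,t[2])
E
```

```text
t: 24.55
tool_pos: [0.5271, -0.1971, 0.0861]
tool_rot: [[-0.25, 0.968, 0.002], [0.968, 0.25, -0.001], [-0.001, 0.001, -1.0]]
force: [0.3, 0.1, 0.5]
width: -0.0004
grip_force: 0.0
0.004195746694284692 -0.07508343589996667 0.08613532611207944
```

```bash
python3 -m jog '[[0,0,0.004,0,0,0,0],[0,0,0.007,0,0,0,0],[0,0,0.0072,0,0,0,0],[0,0,0.0072,0,0,0,0]]'
```

```text
t: 24.95
tool_pos: [0.5283, -0.1968, 0.0797]
tool_rot: [[-0.25, 0.968, 0.004], [0.968, 0.25, -0.001], [-0.002, 0.003, -1.0]]
force: [-1.2, 4.3, 17.8]
width: 0.0003
grip_force: 9.1
```

```bash
python3 -m jog '[[0,-0.003,0,0,0,0,0],[0,-0.006,0,0,0,0,0],[0,-0.009,0,0,0,0,0],[0,-0.010,0,0,0,0,0],[0,-0.010,0,0,0,0,0]]'; python3 -m jog '[[0,0,-0.03,0,0,0,0],[-0.01,-0.02,-0.06,0,0,0,0],[-0.04,-0.06,-0.06,0,0,0,0],[-0.071,-0.1,-0.06,0,0,0,0],[-0.071,-0.134,-0.04,0,0,0,0],[-0.071,-0.134,-0.018,0,0,0,0],[-0.071,-0.134,-0.018,0,0,0,0],[-0.071,-0.134,-0.018,0,0,0,0],[-0.071,-0.134,-0.018,0,0,0,0]]';python3 digits.py; python3 digits.py | head -8; python3 -c "
from strip import *
t=pose()[:3,3]; q=t-O; print(q@X,q@Y,t[2])"
```

```text
t: 25.45
tool_pos: [0.5186, -0.1994, 0.0797]
tool_rot: [[-0.25, 0.968, 0.004], [0.968, 0.25, -0.001], [-0.002, 0.004, -1.0]]
force: [-1.4, 2.9, 17.3]
width: -0.0004
grip_force: 8.9
t: 26.35
tool_pos: [0.4061, -0.3016, 0.0965]
tool_rot: [[-0.251, 0.968, 0.001], [0.968, 0.251, -0.001], [-0.001, 0.001, -1.0]]
force: [0.8, 0.7, -0.2]
width: -0.0001
grip_force: 0.0
digit deg -30.0..-21.2 centre -25.6
digit deg -11.8..16.0 centre 2.1
digit deg 90.8..95.0 centre 92.9
digit deg 28.2..54.0 centre 41.1
digit deg 63.5..76.2 centre 69.9
pointer top 37.0 45.25
pointer bot 37.0 45.25
..................................................................................##
######.......##################........###....##########.......###...##...........##
######.......####......................###.....##....###.......##....##..........###
######.......####......................###....###.....##.......##....##...........##
######.......###........................##.....##....###.......###...##...........##
######.......####......................#################.......#######............##
..................................................................................##
digit deg -30.0..-21.2 centre -25.6
digit deg -12.0..16.0 centre 2.0
digit deg 90.8..95.0 centre 92.9
digit deg 28.2..54.0 centre 41.1
digit deg 63.5..76.0 centre 69.8
pointer top 36.75 45.25
pointer bot 36.75 45.0
..................................................................................##
-0.1390629256029144 -0.14578761485716005 0.09651899109801838
```

```bash
python3 -m jog '[[0,-0.026,0.016,0,0,0,0],[0,-0.026,0.016,0,0,0,0],[0,-0.026,0.016,0,0,0,0]]';python3 digits.py|grep -v '#'; python3 -c "
from strip import *
t=pose()[:3,3]; q=t-O; print(q@X,q@Y,t[2])
d=grab('wrist');im=strip();cv2.imwrite('pics/s3.png',cv2.resize(im,(750,330)))"
```

```text
t: 26.75
tool_pos: [0.38, -0.3078, 0.0799]
tool_rot: [[-0.25, 0.968, 0.0], [0.968, 0.25, -0.0], [-0.0, 0.0, -1.0]]
force: [0.8, -0.1, 0.6]
width: -0.0003
grip_force: 0.0
digit deg 87.2..95.0 centre 91.1
digit deg 6.8..15.8 centre 11.2
digit deg 27.8..53.8 centre 40.8
digit deg 63.5..76.0 centre 69.8
pointer top 38.25 45.25
pointer bot 38.5 45.25
-0.16537416425706303 -0.14582797795709593 0.08020505220717566
```

The 6 at 40.8° sits within about 1° of the pointers at 41.8°. Before pressing, I'll measure the button and confirm the clamp.

```bash
python3 -m jog '[[0,0.03,-0.05,0,0,0,0],[-0.03,0.075,-0.1,0,0,0,0],[-0.03,0.115,-0.11,0,0,0,0],[-0.03,0.135,-0.11,0,0,0,0],[-0.03,0.135,-0.11,0,0,0,0],[-0.03,0.135,-0.11,0,0,0,0]]'
python3 - <<'E'
from strip import *
from scipy.optimize import least_squares
t=pose()[:3,3]; q=t-O; print(q@X,q@Y,t[2])
for n in ["wrist","scene","side"]:
    d=grab(n); C=cloud(d).reshape(-1,3); C=C[d["depth"].ravel()>0]-O
    x=C@X;y=C@Y;z=C[:,2]; near=(np.hypot(x,y+.1155)<.019)
    h=np.histogram(z[near],np.arange(.05,.09,.002)); print(n,h[0])
    k=near&(z>.0755)&(z<.084); 
    if k.sum()>5: print(" top n",k.sum(),np.percentile(x[k],[1,99]),np.percentile(y[k],[1,99]),"z",np.median(z[k]), "centre",cv2.minEnclosingCircle(np.c_[x[k],y[k]].astype(np.float32)))
    print(" tip",[(((tow(d,r["position"])-O)@X).round(4),((tow(d,r["position"])-O)@Y).round(4),tow(d,r["position"])[2].round(4)) for r in manip.tip_of(d,"start_top")[:1]])
    k=(np.hypot(x,y-.084)<.022)&(z>.068)&(z<.092); w=np.c_[x[k],y[k]]
    if len(w)>20: print(" bottle",least_squares(lambda c:np.hypot(*(w-c).T)-.016,[0,.084],loss="soft_l1",f_scale=.001).x)
    k=(np.hypot(x,y-.084)<.022)&(z>.122)&(z<.15)
    if k.sum()>5: print(" bulb",x[k].mean(),y[k].mean(),z[k].max())
    k=(abs(x)<.016)&(y>.03)&(y<.075)&(z>.059)&(z<.066)
    if k.sum()>5: print(" jaw front edge",np.percentile(y[k],98))
    if n=="wrist": print(" tl rows",)
E
```

```text
t: 27.5
tool_pos: [0.5184, -0.3025, 0.1896]
tool_rot: [[-0.252, 0.968, -0.0], [0.968, 0.252, -0.0], [-0.0, -0.0, -1.0]]
force: [0.1, -0.4, -0.2]
width: 0.0
grip_force: 0.0
-0.030533816156584622 -0.17492881160947385 0.18961284706949913
wrist [  0   0   0   0   0   0   0   0 177 541  18   8  24 328 566   8   0   0
   0]
 top n 915 [-0.012  0.013] [-0.127 -0.101] z 0.0782100840046197 centre ((0.0007790662348270416, -0.11415693163871765), 0.013896950520575047)
 tip [(np.float64(-0.0009), np.float64(-0.1153), np.float64(0.0757))]
 tl rows
scene [ 0  0  0  0  0  0  0  0  7  0  2  3  8 16  5  2  0  0  0]
 top n 26 [-0.013  0.011] [-0.127 -0.1  ] z 0.07737270969964849 centre ((-0.0007080307113938034, -0.113828644156456), 0.015348994173109531)
 tip [(np.float64(0.0042), np.float64(0.082), np.float64(0.0324))]
 bottle [0.001 0.084]
 bulb 0.0006552200974744923 0.08765229291939988 0.1321991892672021
 jaw front edge 0.06935706249806659
side [ 1  0  0  0  0  2  4 13 20 10 10 13 25 34  7  5  0  0  0]
 top n 54 [-0.011  0.013] [-0.13  -0.106] z 0.07716264043864124 centre ((0.0010740074794739485, -0.11827287822961807), 0.014671940356492996)
 tip [(np.float64(0.0035), np.float64(-0.1169), np.float64(0.0805))]
 bottle [0.002 0.082]
 bulb 0.0016276492509222577 0.07998556770537057 0.13396554430096264
 jaw front edge 0.07398442030287435
```

```bash
python3 -m jog '[[0.03,0.016,0.02,0,0,0,0],[0.0605,0.031,0.05,0,0,0,0],[0.0605,0.031,0.085,0,0,0,0],[0.0605,0.031,0.1,0,0,0,0],[0.0605,0.031,0.106,0,0,0,0],[0.0605,0.031,0.106,0,0,0,0],[0.0605,0.031,0.106,0,0,0,0],[0.0605,0.031,0.106,0,0,0,0]]';python3 -c "
from strip import *
t=pose()[:3,3]; q=t-O; print(q@X,q@Y,t[2])"
```

```text
t: 28.6
tool_pos: [0.5336, -0.2376, 0.085]
tool_rot: [[-0.25, 0.968, 0.002], [0.968, 0.25, -0.001], [-0.001, 0.002, -1.0]]
force: [0.5, -0.8, 0.2]
width: -0.0002
grip_force: 0.0
0.0003996026484003373 -0.11590915534115667 0.08496866502350087
```

```bash
python3 -m jog '[[0.001,0,0.005,0,0,0,0],[0.001,0,0.009,0,0,0,0],[0.001,0,0.012,0,0,0,0],[0.001,0,0.013,0,0,0,0],[0.001,0,0.013,0,0,0,0]]'; python3 -m jog '[[0,0,0.001,0,0,0,0],[0,0,0.0015,0,0,0,0],[0,0,0.0015,0,0,0,0]]'
```

```text
t: 29.1
tool_pos: [0.533, -0.236, 0.0711]
tool_rot: [[-0.25, 0.968, 0.001], [0.968, 0.25, -0.0], [-0.001, 0.001, -1.0]]
force: [0.6, -0.3, 6.8]
width: -0.0001
grip_force: 3.1
t: 29.4
tool_pos: [0.5331, -0.2361, 0.0708]
tool_rot: [[-0.25, 0.968, 0.001], [0.968, 0.25, -0.001], [-0.001, 0.001, -1.0]]
force: [-5.4, 0.6, 19.6]
width: -0.0002
grip_force: 10.1
```

At 19.6 N the button is hard against its stop. Now lift off, move back and check everything.

```bash
python3 -m jog '[[0,0,-0.01,0,0,0,0],[0,0,-0.03,0,0,0,0],[0,0,-0.07,0,0,0,0],[-0.01,-0.02,-0.07,0,0,0,0],[-0.03,-0.06,-0.07,0,0,0,0],[-0.03,-0.1,-0.06,0,0,0,0],[-0.03,-0.14,-0.03,0,0,0,0],[-0.03,-0.14,-0.026,0,0,0,0],[-0.03,-0.14,-0.026,0,0,0,0],[-0.03,-0.14,-0.026,0,0,0,0]]';python3 digits.py|grep -v '#'
python3 - <<'E'
from strip import *
from scipy.optimize import least_squares
for n in ["wrist","scene","side"]:
    d=grab(n); C=cloud(d).reshape(-1,3); C=C[d["depth"].ravel()>0]-O
    if n=="side": save(d,"side2.png",crop=(200,150,400,320),s=3.5)
    x=C@X;y=C@Y;z=C[:,2]; k=(np.hypot(x,y+.1145)<.012)&(z>.05)&(z<.09); print(n,"button z",np.median(z[k]),k.sum())
    k=(np.hypot(x,y-.084)<.022)&(z>.068)&(z<.092); w=np.c_[x[k],y[k]]
    if len(w)>20: print(" bottle",least_squares(lambda c:np.hypot(*(w-c).T)-.016,[0,.084],loss="soft_l1",f_scale=.001).x)
E
```

```text
t: 30.4
tool_pos: [0.4055, -0.3002, 0.0955]
tool_rot: [[-0.25, 0.968, 0.001], [0.968, 0.25, -0.0], [-0.001, 0.001, -1.0]]
force: [-0.3, 1.2, 0.4]
width: 0.0004
grip_force: 0.0
digit deg -30.0..-21.5 centre -25.8
digit deg -12.0..16.0 centre 2.0
digit deg 90.5..95.0 centre 92.8
digit deg 28.2..53.8 centre 41.0
digit deg 63.2..76.2 centre 69.8
pointer top 37.0 45.25
pointer bot 37.0 45.25
wrist button z 0.07851586512785147 825
scene button z 0.0772515798104505 22
 bottle [0.001 0.084]
side button z 0.07675433524820685 55
```

View pics/side2.png

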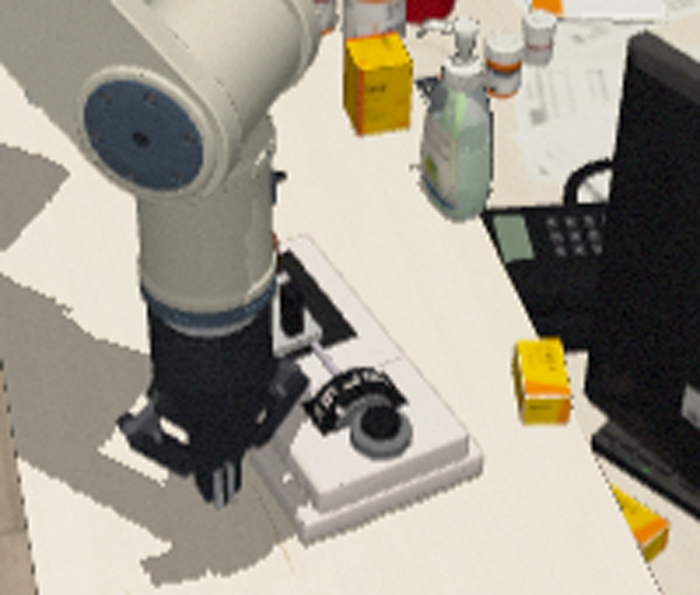

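The side view shows the button back up at (382,420) px, the wheel at (355,390), and the robot clear of everything. The arm hides the bottle here, but the scene camera's depth puts it at its seat position. Handing in.

```bash
python3 -c "
from bench import manip
print(manip.finish_job())"
```

```text
the job is handed in; nothing more can be done
None
```

The job is handed in, with the result not shown: the bottle is clamped upright between the jaws, the wheel was set to 6 (about 1° off the pointers), then the start button was pressed fully and came back up, at about 30 s of the 61 s allowed.

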